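# Put away the changeover parts at the wire bench

### The job

Clear up the parts left over from the machine changeover: stand each of the two steel bars on edge, fully home in the slot of the wooden rack that fits its thickness (thin bar in the narrow slot, thick bar in the wide one), about midway along the slot, set the feed roller flat on the floor of the white foam tray, and set both white connectors flat on the floor of the red tray, beside each other and each the way up it stands now. Do not disturb the jar or the bottle, and leave everything released and at rest.

Things in the scene. Friction and masses are not known exactly. Their poses are not given: they have to be found in the camera images.
- bar_rack: fixed block of light wood, 110 (x) x 120 (y) x 24 mm high, with two open-ended slots in its top along its whole x length: narrow slot at y = +30 mm, 12 mm wide; wide slot at y = -30 mm, 20 mm wide. Slot floors are 8 mm above the underside; the top 6 mm of the slot sides slope outward by 4 mm a side as a lead-in. Origin at the centre of the underside, z up
- red_tray: fixed small red parts tray, 93 (x) x 118 (y) x 32 mm high; inside floor 72 x 96 mm, 2 mm above its underside, with upright walls to 32 mm. Origin at the centre of the underside, z up
- foam_tray: fixed whitish foam tray, 108 (x) x 148 (y) x 45 mm high; inside floor 78 x 116 mm, 6 mm above its underside, walls to 45 mm. Origin at the centre of the underside, z up
- thin_bar: loose plain steel bar standing on edge, 100 mm long (x), 8 mm thick (y), 30 mm high (z), 0.18 kg. Origin at the centre of the underside. It belongs in the narrow slot, where its top 14 mm stand out above the rack
- thick_bar: loose plain steel bar standing on edge, 100 mm long (x), 16 mm thick (y), 30 mm high (z), 0.36 kg. Origin at the centre of the underside. It belongs in the wide slot
- spare_roller: loose dark grey feed roller, a disc 34 mm in diameter and 18 mm high, standing on its flat face. Origin at the centre of the underside
- flat_connector: loose white connector housing, the broad flat one: 22 (x) x 22 (y) mm, body 10 mm high with a small ridge on top to 13 mm. Origin at the centre of the underside, z up
- tall_connector: loose white connector housing, the narrow taller one: 22 (x) x 14 (y) mm, body 14 mm high with a small ridge on top to 17 mm. Origin at the centre of the underside, z up; grip it across y
- terminal_jar: bystander: loose cream jar with a yellow lid, 55 mm in diameter, 70 mm high, origin at the centre of the underside; leave it alone
- alcohol_bottle: bystander: loose white bottle with a red nozzle, 62 mm in diameter, 150 mm high, origin at the centre of the underside; leave it alone

How it is judged:
By the outcome, as a careful person would: the job done as asked, in the order asked, and still so for the second after the job is handed in, with the robot touching nothing.
It also fails if it takes over 136 s, if anything falls off the work surface, if the arm or the gripper's body presses on something with over 40 N, if the wrist force passes 120 N, or if a joint passes its speed limit or range.

### The arm

A 7-joint arm with a two-finger parallel gripper is mounted at the origin on the work surface; the furniture and walls round the work are solid. World frame = base frame: x ahead of the robot, y to its left, z up, the work surface at z = 0. Lengths are in mm, angles in rad, forces in N, time in s.
With the tool pointing down it reaches from about 400 to 875 mm from the base axis. Payload 4.4 kg.
Tool frame: the origin (TCP) lies midway between the tips of the shut fingers; the grasp point (between the pads) lies ctrl.grip_depth behind it (ctrl.grip_depth is the distance from the TCP to the grasp point, in mm); z points along the fingers, y is the line along which they close (so a half turn about z gives the same grasp; the last joint's range is limited). The gripper opens to 85 mm and grips with 20 to 120 N. Pads are 22 mm wide; open, the fingers measure 114 mm over their backs; the gripper's body (76 mm by 85 mm) begins 54 mm behind the grasp point. The pads swing forward as they close: fully open they stand 13 mm farther back than shut.
Start: joints at [-1.262, 0.628, 0.038, 1.517, -0.027, 0.996, -0.02], TCP at [237.934, 604.901, 231.313] pointing down, gripper open.
Joint ranges: [-3.06, 3.06], [-0.37, 2.12], [-1.25, 1.32], [0.18, 2.47], [-1.1, 4.24], [0.23, 1.98], [-2.94, 2.94]. Speed limits (rad/s): [2.57, 2.57, 3.14, 3.14, 3.14, 3.14, 3.14].

### API

Orientations are given as [roll, pitch, yaw] about the fixed x, y, z axes, in that order (R = Rz(yaw) Ry(pitch) Rx(roll)).
In Python, from cell import ctrl gives the robot as it stands.
- The arm moves only by the tool carry_out, never from a script. Its argument "deltas" is one flat list of numbers, 7 for each row, row after row: the turn, a rotation vector about the tool's x, y, z in degrees, then the shift along the tool's x, y, z in m, then the closure, from -1 (fully open) to 1 (shut). In form: [wx, wy, wz, dx, dy, dz, claw, wx, wy, wz, dx, dy, dz, claw, ...]. A call has 1 to 12 rows; each row shifts and turns the commanded pose from where the row before left it, along the tool's axes as they then stand; what a row does not reach is not made up. A row lasts 1/8 s, in which the tool goes at most 62.5 mm and 10.7 degrees, less where a joint would pass 70% of its speed; a pose out of reach is approached as far as the arm can. A call with a gripper value outside its range is refused whole. The fingers move at their own pace and stop on an object; the grip force is fixed at half the most. Time passes only in rows, so rows that do not move let the fingers close. It gives the time, the measured TCP pose, the force, the opening and the grip force at its end, in the units of the state.
- ctrl.read_state(): the state, without advancing time (a new reading comes with each control period).
- ctrl.get_image(name): name is "scene" or "top"; returns the picture (480x640x3 uint8, red, green, blue); there is no depth.
- ctrl.calibration(name): a dict with "mtx" (3x3 intrinsics, pixels), "R" (3x3) and "t" (3): a world point X has camera coordinates R X + t. Camera axes: x right, y down, z forward; pixel columns grow to the right and rows downward; lengths in mm; the calibration is good to about 2 mm. A picture is of the moment at which its call begins. calibration takes no time and is no camera call.
- ctrl.finish_job(): hands the job in; it is judged then, once.
The state is a dict: "clock": time; "qpos": joint angles; "qd": joint speeds; "tau": joint torques, N m; "eef_pos": TCP position; "tool_rot": TCP orientation; "force": force on the tool from outside, world axes, zero at the start; "torque": the same for the moment, N m; "width": finger opening in mm; "gripper_force": force on a finger pad.
Only numpy, scipy, OpenCV 4.12 (cv2) and the standard library are available. Lean on these libraries where they do the work, as an engineer would, in place of code of your own. Each camera call takes 0.05 s, during which the arm holds its last target. There are 200 camera calls.

## Working session

There is one attempt and no reset: what is moved stays moved. The work goes in short steps, Python scripts to look and compute and a tool call to move; the robot and the scene stay as the last step left them, time stands still between calls to the robot, and variables do not carry over. Pictures are saved under pics/ and viewed, at most 14 in all, crops included, and the job is handed in when it is done.

Besides the shell and the picture viewer there is one more tool, called after "Call:" by a JSON object that holds its "fn" and its "kwargs", one argument or row to a line. carry_out: Moves the arm, as the interface text tells. Its arguments: {"type":"object","properties":{"deltas":{"type":"array"}},"required":["deltas"]}

```bash
ls; mkdir -p pics; python3 - <<'E'
from cell import ctrl
import cv2
for n in("scene","top"):
    cv2.imwrite(f"pics/{n}0.png",ctrl.get_image(n)[:,:,::-1])
    c=ctrl.calibration(n);print(n,c)
print(ctrl.read_state(),ctrl.grip_depth)
E
```

```text
pics
scene {'mtx': array([[497.76219642,   0.        , 321.85815535],
       [  0.        , 497.76219642, 240.32850179],
       [  0.        ,   0.        ,   1.        ]]), 'R': array([[ 0.79722785, -0.60367703,  0.00134316],
       [-0.35183291, -0.46644321, -0.81156906],
       [ 0.4905521 ,  0.64653289, -0.58425496]]), 't': array([-496.94393157,  207.76143684,  850.69016281])}
top {'mtx': array([[513.15754273,   0.        , 326.14755484],
       [  0.        , 513.15754273, 236.00826676],
       [  0.        ,   0.        ,   1.        ]]), 'R': array([[-0.00929792, -0.99979097,  0.01820893],
       [-0.99643683,  0.0077371 , -0.08398684],
       [ 0.0838284 , -0.01892495, -0.99630048]]), 't': array([ -65.77246122,  574.52747163, 1287.76144434])}
{'clock': 0.1, 'qpos': array([-1.26179109,  0.62926745,  0.03841902,  1.5182686 , -0.02700208,
        0.99629749, -0.02000734]), 'qd': array([-3.39181074e-04, -2.53014681e-03, -3.18194731e-05, -1.51370028e-03,
        7.78450809e-04,  1.67316125e-03, -7.31351303e-04]), 'tau': array([ 3.16849255e-03, -5.64522922e+01,  1.23065528e+00, -1.93972421e+01,
        1.12934524e-02,  5.36084350e-03,  2.09101302e-05]), 'eef_pos': array([237.7107478 , 604.37052595, 230.47142943]), 'tool_rot': array([-3.13986876e+00,  1.31119313e-06,  2.76679974e+00]), 'force': array([ 0.20011698, -0.9027036 , -1.2025634 ]), 'torque': array([0.00777193, 0.02869832, 0.02409154]), 'gripper_force': 0.0, 'width': 85.24562353136132} 18.700000000000003
```

View pics/scene0.png

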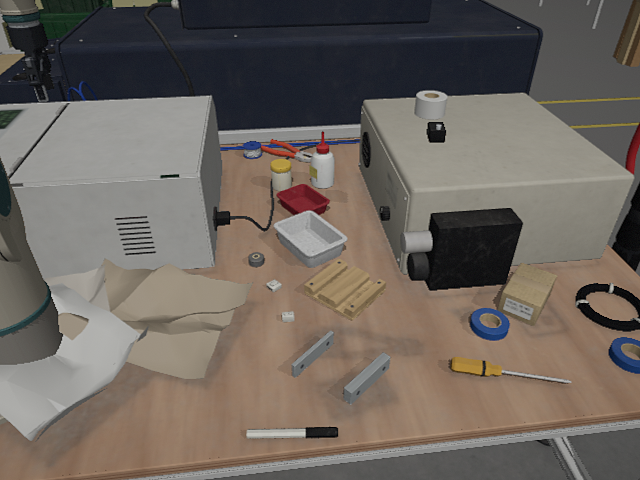

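View pics/top0.png

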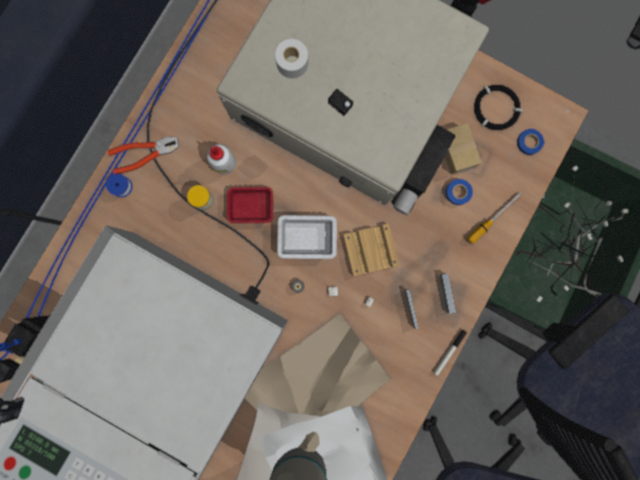

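The scene view shows the thin bar at (313,353), thick bar (367,377), rack (344,289), foam tray (311,237), red tray (303,200), roller (256,259), flat connector (274,285) and tall connector (288,316). The top view shows the same items in columns 200-460 and rows 140-330. I'll zoom in on both.

```bash
python3 - <<'E'
import cv2
t=cv2.imread("pics/top0.png");s=cv2.imread("pics/scene0.png")
cv2.imwrite("pics/tc.png",cv2.resize(t[175:340,210:470],(780,495),interpolation=cv2.INTER_CUBIC))
cv2.imwrite("pics/sc.png",cv2.resize(s[205:405,235:400],(495,600),interpolation=cv2.INTER_CUBIC))
E
```

```text
(no output)
```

View pics/tc.png

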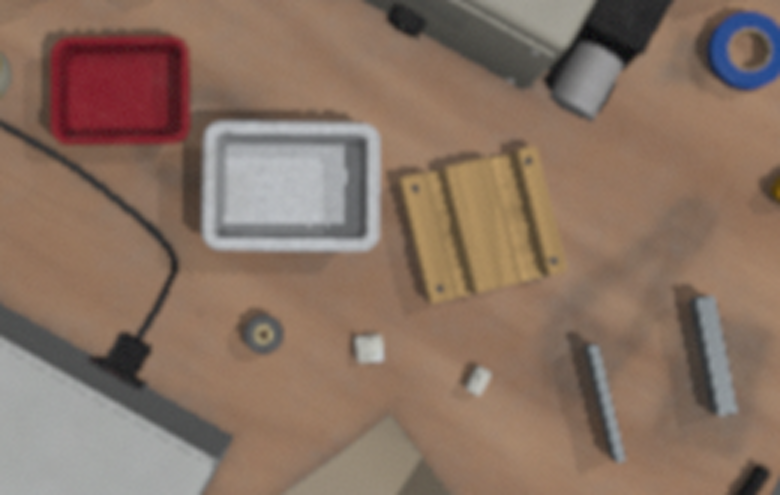

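View pics/sc.png

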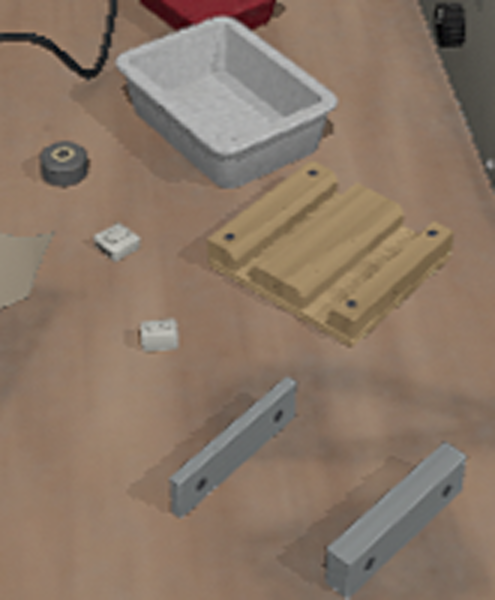

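```bash
cat > h.py <<'E'
import numpy as np,cv2
from cell import ctrl
def cast(n,uv,z):
    c=ctrl.calibration(n);K,R,t=c["mtx"],c["R"],np.array(c["t"]).ravel()
    uv=np.atleast_2d(uv).astype(float)
    d=np.linalg.solve(K,np.c_[uv,np.ones(len(uv))].T).T@R;o=-R.T@t
    return o+d*((z-o[2])/d[:,2])[:,None]
def proj(n,X):
    c=ctrl.calibration(n);p=(np.atleast_2d(X)@c["R"].T+np.array(c["t"]).ravel())@c["mtx"].T
    return p[:,:2]/p[:,2:]
def blob(mask,seed,off=(0,0)):
    k,l,_,_=cv2.connectedComponentsWithStats(mask.astype(np.uint8))
    i=l[seed[1],seed[0]]
    if i==0:
        ys,xs=np.nonzero(l);j=np.argmin((xs-seed[0])**2+(ys-seed[1])**2);i=l[ys[j],xs[j]]
    return (l==i)
def rectm(n,m,z):
    "metric min-area rect of a mask cast on plane z: centre, (long,short), yaw of long side deg"
    c=max(cv2.findContours(m.astype(np.uint8),0,cv2.CHAIN_APPROX_NONE)[0],key=cv2.contourArea)[:,0]
    p=cast(n,c,z)[:,:2];r=cv2.boxPoints(cv2.minAreaRect(p.astype(np.float32)))
    e=[r[1]-r[0],r[2]-r[1]];L=[np.linalg.norm(x) for x in e];i=int(L[1]>L[0])
    return r.mean(0).round(1),np.round([L[i],L[1-i]],1),round(float(np.degrees(np.arctan2(e[i][1],e[i][0])))%180,1)
E
python3 - <<'E'
from h import *
t=cv2.imread("pics/top0.png");s=cv2.imread("pics/scene0.png")
for n,im,sd in(("top",t,dict(thin=(408,308),thick=(446,293),roller=(292,286),flat=(333,291),tall=(369,302),red=(250,205),foam=(280,240),rack=(370,250))),
 ("scene",s,dict(thin=(313,353),thick=(367,377),roller=(256,259),flat=(274,285),tall=(288,316)))):
    hsv=cv2.cvtColor(im,cv2.COLOR_BGR2HSV).astype(int);H,S,V=hsv[...,0],hsv[...,1],hsv[...,2]
    B,G,R=[im[...,i].astype(int) for i in range(3)]
    M=dict(thin=(B>=R+3)&(V>60),white=(S<50)&(V>140),roller=(V<110)&(S<70)|(B>=R),red=(S>150)&((H<8)|(H>170))&(V>60),rack=(S>85)&(H>13)&(H<30)&(V>70))
    for o,p in sd.items():
        m=M[{"thin":"thin","thick":"thin","flat":"white","tall":"white","foam":"white"}.get(o,o)]
        z={"thin":30,"thick":30,"roller":18,"flat":10,"tall":14,"red":32,"foam":45,"rack":24}[o]
        b=blob(m,p);print(n,o,b.sum(),hsv[p[1],p[0]],*rectm(n,b,z))
for pts,z in(([(402,180),(533,147),(563,270),(433,302)],24),): 
    print("rack pick",cast("top",np.array(pts)/3+[210,175],z)[:,:2].round(1))
print("rack scene picks (top corners: far-left,right,near-front,left)",cast("scene",np.array([(310,163),(452,228),(347,322),(208,240)])/3+[235,205],24)[:,:2].round(1))
print("thin scene top line",cast("scene",np.array([(172,483),(293,380)])/3+[235,205],30)[:,:2].round(1))
print("jar bottle", cast("top",[(198,196),(216,153)],70)[:,:2].round())
print("L cab edge bottom?",cast("top",[(285,325)],150)[:,:2].round(), cast("scene",[(213,265)],0).round())
E
```

```text
top thin 121 [10 46 66] [ 388. -283.] [95.1  8.1] 12.3
top thick 260 [100  17 132] [ 426.3 -377.1] [98. 18.] 9.8
top roller 92 [135   6  82] [447.9   4. ] [32.4 30.5] 44.7
top flat 81 [ 30   8 186] [434.8 -87.2] [23.  20.5] 179.4
top tall 47 [ 30  10 177] [ 405.5 -179.8] [22.9 12.5] 152.3
top red 1536 [177 183 128] [654.3 124.2] [115.   87.5] 89.7
top foam 802 [100   4 181] [570.2 -22.1] [146.3 106.1] 89.6
top rack 2191 [ 18 112 169] [ 538.5 -183.2] [127.9 118.3] 104.1
scene thin 571 [ 90  10 107] [ 381.9 -295.3] [113.3  22.5] 12.4
scene thick 833 [100   5 140] [ 420.7 -387. ] [113.7  27. ] 9.5
scene roller 166 [90  6 88] [443.2  -4.8] [49.3 31.9] 58.3
scene flat 97 [ 23  14 166] [435. -91.] [30.1 23.3] 92.3
scene tall 117 [ 26  11 188] [ 404.7 -184.8] [26.4 22.1] 56.6
rack pick [[ 576.2 -116.4]
 [ 603.8 -229.1]
 [ 498.3 -252.7]
 [ 472.2 -141.5]]
rack scene picks (top corners: far-left,right,near-front,left) [[ 577.7 -117.5]
 [ 608.9 -228.7]
 [ 496.7 -254.9]
 [ 473.1 -141.3]]
thin scene top line [[ 337.7 -297.9]
 [ 436.7 -277.6]]
jar bottle [[672. 246.]
 [780. 203.]]
L cab edge bottom? [[361.  27.]] [[371.  53.   0.]]
```

```bash
cat >> h.py <<'E'
from scipy.spatial.transform import Rotation as Ro
def plan(wps,step=50,turn=9,start=None):
    "wps: (x,y,z,yawdeg) tool down; prints rows needed from the measured pose; all shifts in mm for reading"
    s=ctrl.read_state();p=np.array(s["eef_pos"]);q=Ro.from_euler("xyz",s["tool_rot"])
    print("at",p.round(1),np.degrees(s["tool_rot"]).round(1),"w",round(s["width"],1))
    for w in wps:
        P=np.array(w[:3],float);Q=Ro.from_euler("xyz",[180,0,w[3]],degrees=True)
        rv=(q.inv()*Q).as_rotvec(degrees=True);n=int(max(np.ceil(np.linalg.norm(P-p)/step),np.ceil(np.linalg.norm(rv)/turn),1))
        print("->",w,n,"rows")
        for i in range(n):
            d=q.inv().apply((P-p)/(n-i));r=(q.inv()*Q).as_rotvec(degrees=True)/(n-i)
            d=np.round(d,1);r=np.round(r,1)
            print("  ",*r,*(d/1000).round(4));p=p+q.apply(d);q=q*Ro.from_rotvec(r,degrees=True)
E
python3 - <<'E'
from h import *
plan([(500,350,240,100),(600,50,240,50),(520,-230,240,20),(388,-284,150,12.3)])
E
```

```text
at [237.7 604.4 230.5] [-179.9    0.   158.5] w 85.2
-> (500, 350, 240, 100) 8 rows
   -0.0 0.0 7.3 -0.0422 -0.0176 -0.0012
   -0.0 0.0 7.3 -0.044 -0.0121 -0.0012
   -0.0 0.0 7.3 -0.0452 -0.0064 -0.0011
   -0.0 0.0 7.3 -0.0457 -0.0006 -0.0012
   -0.0 0.0 7.3 -0.0454 0.0052 -0.0011
   -0.0 0.0 7.3 -0.0443 0.0109 -0.0012
   -0.0 0.0 7.4 -0.0426 0.0165 -0.0011
   -0.1 0.1 7.3 -0.0401 0.0219 -0.0012
-> (600, 50, 240, 50) 7 rows
   0.0 -0.0 7.1 -0.0447 0.0066 -0.0
   0.0 -0.0 7.2 -0.0435 0.0121 -0.0
   0.0 -0.0 7.1 -0.0417 0.0174 -0.0
   0.0 -0.0 7.2 -0.0392 0.0225 -0.0
   0.0 -0.0 7.1 -0.0361 0.0272 -0.0
   0.0 -0.0 7.2 -0.0324 0.0314 -0.0
   0.0 -0.0 7.1 -0.0283 0.0352 -0.0001
-> (520, -230, 240, 20) 6 rows
   -0.0 -0.0 5.0 -0.0443 0.0198 -0.0
   -0.0 -0.0 5.0 -0.0424 0.0236 -0.0
   -0.0 -0.0 5.0 -0.0402 0.0272 -0.0
   -0.0 -0.0 5.0 -0.0377 0.0305 -0.0001
   -0.0 -0.0 5.0 -0.0349 0.0337 -0.0
   -0.0 -0.0 5.0 -0.0319 0.0367 -0.0001
-> (388, -284, 150, 12.3) 4 rows
   -0.0 -0.0 1.9 -0.0356 0.0014 0.0225
   -0.0 -0.0 1.9 -0.0356 0.0026 0.0225
   -0.0 -0.0 2.0 -0.0355 0.0037 0.0225
   -0.0 -0.0 1.9 -0.0353 0.005 0.0224
```

Call:
{"fn": "carry_out", "kwargs": {
  "deltas": [0, 0, 7, -0.042, -0.018, -0.001, 0, 0, 0, 7, -0.044, -0.012, -0.001, 0, 0, 0, 7, -0.045, -0.006, -0.001, 0, 0, 0, 7, -0.046, -0.001, -0.001, 0, 0, 0, 7, -0.045, 0.005, -0.001, 0, 0, 0, 8, -0.044, 0.011, -0.001, 0, 0, 0, 8, -0.043, 0.016, -0.001, 0, 0, 0, 8, -0.04, 0.022, -0.001, 0]
}}

```text
clock: 1.1
eef_pos: [503.0, 352.3, 239.0]
tool_rot: [-3.141, 0.0, 1.733]
force: [-0.1, 0.5, 1.0]
width: 42.4
gripper_force: 0.0
```

Call:
{"fn": "carry_out", "kwargs": {
  "deltas": [0, 0, 7, -0.045, 0.007, 0, 0, 0, 0, 7, -0.043, 0.012, 0, 0, 0, 0, 7, -0.042, 0.017, 0, 0, 0, 0, 7, -0.039, 0.022, 0, 0, 0, 0, 7, -0.036, 0.027, 0, 0, 0, 0, 7, -0.032, 0.031, 0, 0, 0, 0, 7, -0.028, 0.035, 0, 0, 0, 0, 5, -0.044, 0.02, 0, 0, 0, 0, 5, -0.042, 0.024, 0, 0, 0, 0, 5, -0.04, 0.027, 0, 0, 0, 0, 5, -0.038, 0.03, 0, 0, 0, 0, 5, -0.035, 0.034, 0, 0]
}}

```text
clock: 2.6
eef_pos: [536.1, -180.0, 239.0]
tool_rot: [-3.141, 0.0, 0.443]
force: [-0.3, -0.9, -0.2]
width: 42.5
gripper_force: 0.0
```

```bash
python3 - <<'E'
from h import *
plan([(388,-284,120,12.3)])
E
```

```text
at [ 536.1 -180.   239. ] [-180.     0.    25.4] w 42.5
-> (388, -284, 120, 12.3) 5 rows
   -0.0 0.0 2.6 -0.0357 0.0061 0.0238
   -0.0 0.0 2.6 -0.0354 0.0077 0.0238
   -0.0 0.0 2.6 -0.035 0.0093 0.0238
   -0.0 0.0 2.6 -0.0345 0.0109 0.0238
   -0.0 0.0 2.7 -0.0339 0.0125 0.0238
```

Call:
{"fn": "carry_out", "kwargs": {
  "deltas": [0, 0, 2.6, -0.036, 0.006, 0.024, 0, 0, 0, 2.6, -0.035, 0.008, 0.024, 0, 0, 0, 2.6, -0.035, 0.009, 0.024, 0, 0, 0, 2.6, -0.035, 0.011, 0.024, 0, 0, 0, 2.7, -0.034, 0.012, 0.023, 0, 0, 0, 0, 0, 0, 0, 0]
}}

```text
clock: 3.35
eef_pos: [384.9, -283.9, 119.1]
tool_rot: [-3.139, 0.004, 0.211]
force: [0.7, 0.1, 0.2]
width: 43.0
gripper_force: 0.0
```

```bash
python3 - <<'E'
from h import *
plan([(388,-284.5,18,12.3)],step=25)
s=ctrl.get_image("scene")[...,::-1];t=ctrl.get_image("top")[...,::-1]
a=cv2.resize(s[230:430,250:420],(510,600));b=cv2.resize(t[220:360,350:480],(280,300))
c=np.zeros((600,800,3),np.uint8);c[:,:510]=a;c[:300,515:795]=b;cv2.imwrite("pics/a1.png",c)
E
```

```text
at [ 384.9 -283.9  119.1] [-179.9    0.2   12.1] w 43.0
-> (388, -284.5, 18, 12.3) 5 rows
   -0.0 0.0 -0.0 0.0007 0.0003 0.0202
   -0.0 0.1 -0.1 0.0007 0.0003 0.0202
   -0.0 0.0 -0.0 0.0006 0.0003 0.0202
   -0.1 0.1 -0.1 0.0006 0.0003 0.0202
   -0.0 0.0 -0.0 0.0006 0.0002 0.0203
```

View pics/a1.png

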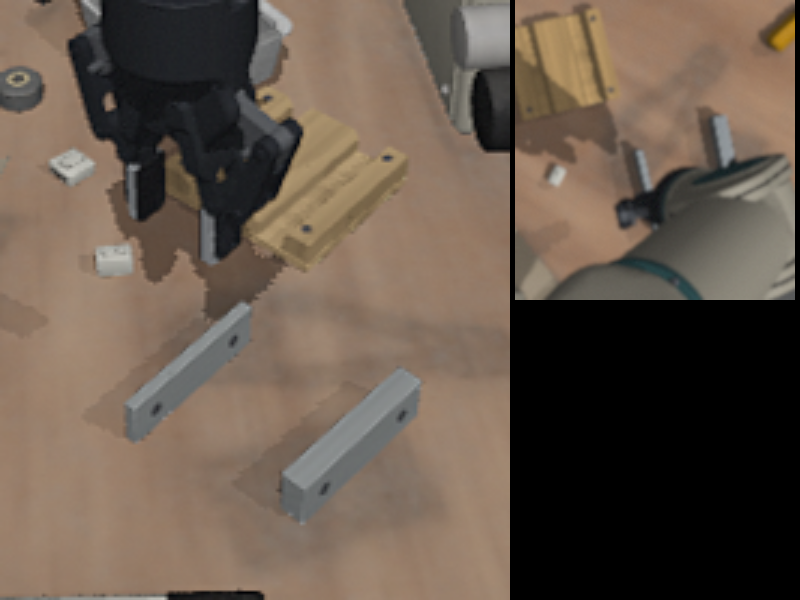

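The picture shows the open fingers above the thin bar, with tips at crop (145,215) and (208,262). I'll check that against the projection.

```bash
python3 - <<'E'
from h import *
a=np.radians(12.1);d=np.array([-np.sin(a),np.cos(a),0])
for z in(119,124): 
  p=np.array([384.9,-283.9,z]);print(((proj("scene",[p+21.5*d,p-21.5*d])-[250,230])*3).round())
E
```

```text
[[150. 218.]
 [211. 255.]]
[[150. 211.]
 [211. 248.]]
```

Call:
{"fn": "carry_out", "kwargs": {
  "deltas": [0, 0, 0, 0.001, 0, 0.02, 0, 0, 0, 0, 0.001, 0, 0.02, 0, 0, 0, 0, 0, 0.001, 0.02, 0, 0, 0, 0, 0.001, 0, 0.02, 0, 0, 0, 0, 0, 0, 0.021, 0, 0, 0, 0, 0, 0, 0, 1, 0, 0, 0, 0, 0, 0, 1, 0, 0, 0, 0, 0, 0, 1, 0, 0, 0, 0, 0, 0, 1, 0, 0, 0, 0, 0, 0, 1]
}}

```text
clock: 4.7
eef_pos: [392.6, -283.5, 20.1]
tool_rot: [3.141, -0.002, 0.217]
force: [1.4, 0.7, 6.8]
width: 6.0
gripper_force: 60.8
```

Call:
{"fn": "carry_out", "kwargs": {
  "deltas": [0, 0, 0, 0, 0, -0.02, 1, 0, 0, 0, 0, 0, -0.03, 1, 0, 0, 0, 0, 0, -0.04, 1, 0, 0, 0, 0, 0, 0, 1]
}}

```text
clock: 5.2
eef_pos: [392.7, -284.4, 111.4]
tool_rot: [3.138, -0.003, 0.217]
force: [0.3, -1.2, -2.2]
width: 5.9
gripper_force: 59.8
```

```bash
python3 - <<'E'
from h import *
print(ctrl.read_state()["force"])
plan([(535,-155,110,13.2)],step=40)
E
```

```text
[ 0.25360306 -1.18838604 -2.15141994]
at [ 392.7 -284.4  111.4] [179.8  -0.2  12.4] w 5.9
-> (535, -155, 110, 13.2) 5 rows
   0.0 -0.0 -0.2 0.0334 -0.0191 0.0003
   0.1 -0.0 -0.1 0.0334 -0.019 0.0003
   0.0 -0.1 -0.2 0.0335 -0.019 0.0003
   0.1 -0.0 -0.1 0.0335 -0.0188 0.0003
   0.0 -0.1 -0.2 0.0335 -0.0188 0.0004
```

Call:
{"fn": "carry_out", "kwargs": {
  "deltas": [0, 0, -0.2, 0.033, -0.019, 0, 1, 0, 0, -0.2, 0.033, -0.019, 0, 1, 0, 0, -0.2, 0.034, -0.019, 0, 1, 0, 0, -0.2, 0.034, -0.019, 0, 1, 0, 0, 0, 0.033, -0.019, 0.001, 1, 0, 0, 0, 0, 0, 0.02, 1, 0, 0, 0, 0, 0, 0.01, 1, 0, 0, 0, 0, 0, 0, 1]
}}

```text
clock: 6.2
eef_pos: [531.8, -153.9, 77.1]
tool_rot: [-3.14, 0.003, 0.229]
force: [-0.3, 0.1, -2.2]
width: 5.7
gripper_force: 59.8
```

```bash
python3 - <<'E'
from h import *
print({k:np.round(ctrl.read_state()[k],3) for k in("eef_pos","tool_rot","width")})
s=ctrl.get_image("scene")[...,::-1];t=ctrl.get_image("top")[...,::-1]
cv2.imwrite("pics/s2.png",s);cv2.imwrite("pics/t2.png",t)
a=cv2.resize(s[220:340,280:400],(480,480),interpolation=2);b=cv2.resize(t[200:300,320:420],(300,300),interpolation=2)
c=np.zeros((480,800,3),np.uint8);c[:,:480]=a;c[:300,500:]=b;cv2.imwrite("pics/a2.png",c)
E
```

```text
{'eef_pos': array([ 531.822, -153.903,   77.102]), 'tool_rot': array([-3.14e+00,  3.00e-03,  2.29e-01]), 'width': np.float64(5.726)}
```

View pics/a2.png

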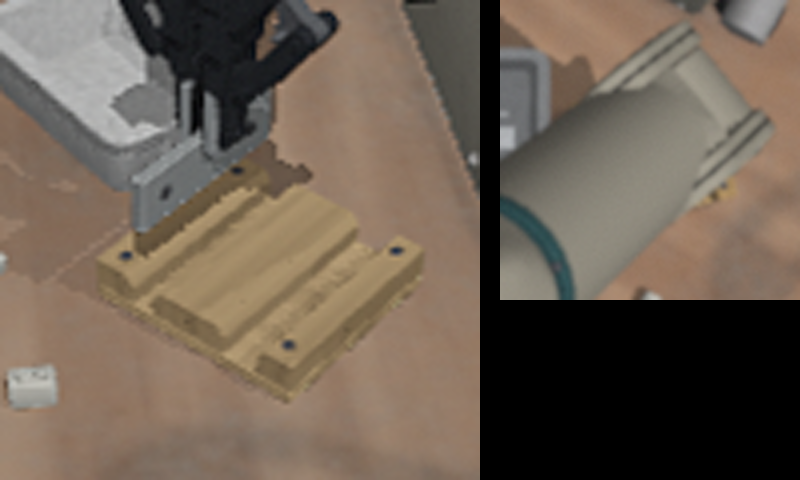

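The picture shows the bar held above the left (narrow) slot, its near lower corner at crop (142,232) and the slot mouth near (143,298). I'll zoom in on the slots for accuracy.

```bash
python3 - <<'E'
from h import *
s=cv2.imread("pics/s2.png")
cv2.imwrite("pics/a3.png",cv2.resize(s[255:325,300:390],(765,595),interpolation=2))
E
```

```text
(no output)
```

View pics/a3.png

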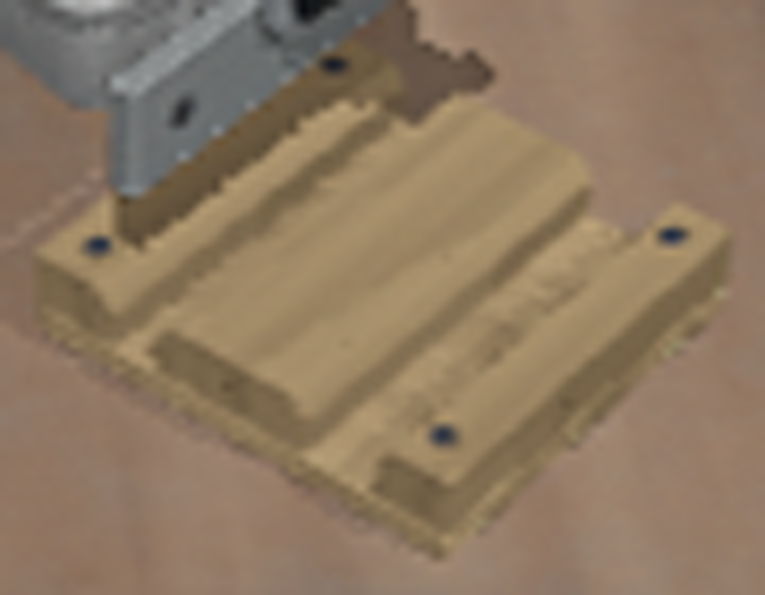

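```bash
python3 - <<'E'
from h import *
f=lambda pts,z:cast("scene",np.array(pts)/8.5+[300,255]-0.0,z)[:,:2]
for k,pts,z in(("slot bottoms nL nR wL wR",[(120,342),(150,355),(307,447),(375,485)],8),("base corner FR, FL",[(445,556),(42,330)],0),("top FL",[(36,260)],24),("top BR",[(730,235)],24),("slot far R wall top corners",[(590,165),(590,190)],24),
 ("bar end bottom",[(112,190),(128,196)],57),("bar end top",[(110,85),(126,95)],87)):
    p=f(pts,z);print(k,p.round(1).tolist())
    for a in(13.2,):
        c,s=np.cos(np.radians(a)),np.sin(np.radians(a));print("   rack frame",[(round(c*(x-538)+s*(y+185),1),round(-s*(x-538)+c*(y+185),1)) for x,y in p])
t=np.array([531.8,-153.9])-[538,-185];print("tcp in rack frame",c*t[0]+s*t[1],-s*t[0]+c*t[1])
E
```

```text
slot bottoms nL nR wL wR [[481.2, -162.5], [484.1, -170.2], [493.9, -215.9], [498.4, -234.5]]
   rack frame [(np.float64(-50.2), np.float64(34.9)), (np.float64(-49.1), np.float64(26.7)), (np.float64(-50.0), np.float64(-20.0)), (np.float64(-49.8), np.float64(-39.2))]
base corner FR, FL [[502.0, -254.8], [474.3, -141.0]]
   rack frame [(np.float64(-51.0), np.float64(-59.7)), (np.float64(-52.0), np.float64(57.4))]
top FL [[472.0, -142.6]]
   rack frame [(np.float64(-54.6), np.float64(56.4))]
top BR [[605.9, -232.6]]
   rack frame [(np.float64(55.2), np.float64(-61.8))]
slot far R wall top corners [[596.8, -193.9], [590.7, -200.8]]
   rack frame [(np.float64(55.2), np.float64(-22.1)), (np.float64(47.7), np.float64(-27.4))]
bar end bottom [[477.7, -164.8], [479.4, -168.7]]
   rack frame [(np.float64(-54.1), np.float64(33.4)), (np.float64(-53.4), np.float64(29.3))]
bar end top [[477.6, -164.8], [478.3, -169.7]]
   rack frame [(np.float64(-54.2), np.float64(33.5)), (np.float64(-54.6), np.float64(28.5))]
tcp in rack frame 1.0655228626277538 31.694079274041357
```

Call:
{"fn": "carry_out", "kwargs": {
  "deltas": [0, 0, 0, 0.005, 0.0013, 0, 1, 0, 0, 0, 0, 0, 0.015, 1, 0, 0, 0, 0, 0, 0.01, 1, 0, 0, 0, 0, 0, 0.006, 1, 0, 0, 0, 0, 0, 0.004, 1, 0, 0, 0, 0, 0, 0.004, 1, 0, 0, 0, 0, 0, 0, 1]
}}

```text
clock: 7.18
eef_pos: [538.4, -153.7, 39.1]
tool_rot: [-3.141, 0.0, 0.231]
force: [0.0, 0.5, -1.1]
width: 6.2
gripper_force: 59.8
```

Call:
{"fn": "carry_out", "kwargs": {
  "deltas": [0, 0, 0, -0.001, 0, 0.004, 1, 0, 0, 0, 0, 0, 0.003, 1, 0, 0, 0, 0, 0, 0.002, 1, 0, 0, 0, 0, 0, 0.002, 1, 0, 0, 0, 0, 0, 0, 1]
}}

```text
clock: 7.8
eef_pos: [537.6, -154.0, 28.3]
tool_rot: [3.142, -0.0, 0.231]
force: [0.4, -0.5, -2.3]
width: 5.8
gripper_force: 59.8
```

Call:
{"fn": "carry_out", "kwargs": {
  "deltas": [0, 0, 0, 0, 0, 0.001, 1, 0, 0, 0, 0, 0, 0, 1]
}}

```text
clock: 8.05
eef_pos: [537.6, -154.1, 28.1]
tool_rot: [-3.141, -0.001, 0.231]
force: [-1.7, 0.3, 6.3]
width: 6.0
gripper_force: 60.8
```

Contact on the slot floor. Release, then raise.

Call:
{"fn": "carry_out", "kwargs": {
  "deltas": [0, 0, 0, 0, 0, 0, 0.6, 0, 0, 0, 0, 0, 0, 0.4, 0, 0, 0, 0, 0, 0, 0.3, 0, 0, 0, 0, 0, 0, 0.3, 0, 0, 0, 0, 0, -0.02, 0.3, 0, 0, 0, 0, 0, -0.04, 0.3, 0, 0, 0, 0, 0, -0.04, 0.3]
}}

```text
clock: 8.93
eef_pos: [537.2, -154.0, 128.1]
tool_rot: [-3.141, 0.001, 0.231]
force: [1.1, -0.1, -0.6]
width: 29.8
gripper_force: 0.0
```

```bash
python3 - <<'E'
from h import *
plan([(425,-378,120,9.8),(425,-378,18,9.8)],step=40)
cv2.imwrite("pics/s3.png",ctrl.get_image("scene")[...,::-1])
E
```

```text
at [ 537.2 -154.   128.1] [-1.80e+02  1.00e-01  1.32e+01] w 29.8
-> (425, -378, 120, 9.8) 7 rows
   -0.0 0.0 0.5 -0.0229 0.0275 0.0012
   -0.0 0.0 0.5 -0.0227 0.0277 0.0012
   -0.0 0.0 0.5 -0.0224 0.0279 0.0012
   -0.0 0.0 0.5 -0.0222 0.0281 0.0011
   -0.0 0.0 0.5 -0.0219 0.0283 0.0012
   -0.0 0.0 0.5 -0.0217 0.0284 0.0011
   -0.0 0.1 0.4 -0.0215 0.0287 0.0012
-> (425, -378, 18, 9.8) 3 rows
   -0.0 -0.0 0.0 -0.0 -0.0 0.034
   -0.0 -0.0 0.0 -0.0 -0.0 0.034
   -0.0 -0.0 0.0 -0.0001 -0.0 0.034
```

Call:
{"fn": "carry_out", "kwargs": {
  "deltas": [0, 0, 0.5, -0.023, 0.0275, 0.001, 0, 0, 0, 0.5, -0.023, 0.0275, 0.001, 0, 0, 0, 0.5, -0.0225, 0.028, 0.001, 0, 0, 0, 0.5, -0.022, 0.028, 0.001, 0, 0, 0, 0.5, -0.022, 0.0285, 0.001, 0, 0, 0, 0.5, -0.0215, 0.0285, 0.001, 0, 0, 0, 0.4, -0.0215, 0.0285, 0.001, 0, 0, 0, 0, 0, 0, 0.034, 0, 0, 0, 0, 0, 0, 0.02, 0, 0, 0, 0, 0, 0, 0, 0]
}}

```text
clock: 10.22
eef_pos: [424.2, -377.2, 64.9]
tool_rot: [-3.139, 0.002, 0.171]
force: [-0.3, -0.4, 0.3]
width: 42.7
gripper_force: 0.0
```

```bash
python3 - <<'E'
from h import *
plan([(425,-378,17,9.8)],step=25)
s=ctrl.get_image("scene")[...,::-1]
a=cv2.resize(s[290:420,320:440],(480,520),interpolation=2);b=cv2.resize(cv2.imread("pics/s3.png")[260:330,310:390],(320,280),interpolation=2)
c=np.zeros((520,800,3),np.uint8);c[:,:480]=a;c[:280,480:]=b;cv2.imwrite("pics/a4.png",c)
E
```

```text
at [ 424.2 -377.2   64.9] [-1.798e+02  1.000e-01  9.800e+00] w 42.7
-> (425, -378, 17, 9.8) 2 rows
   -0.1 0.1 0.0 0.0004 0.0005 0.0239
   -0.1 0.0 0.0 0.0003 0.0005 0.024
```

View pics/a4.png

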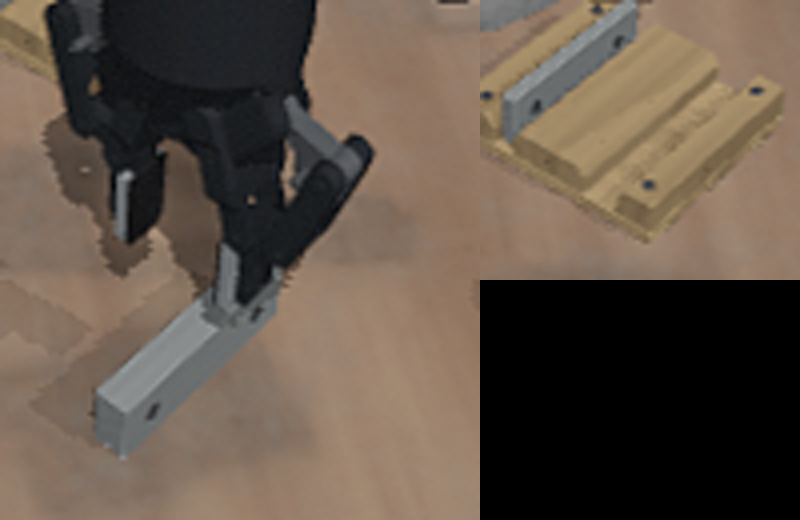

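The thin bar sits on edge in the narrow slot (inset, right), and the open gripper is above the thick bar. Next I descend and grip.

Call:
{"fn": "carry_out", "kwargs": {
  "deltas": [0, 0, 0, 0, 0.001, 0.024, 0, 0, 0, 0, 0, 0, 0.022, 0, 0, 0, 0, 0, 0, 0.001, 0, 0, 0, 0, 0, 0, 0, 1, 0, 0, 0, 0, 0, 0, 1, 0, 0, 0, 0, 0, 0, 1, 0, 0, 0, 0, 0, 0, 1]
}}

```text
clock: 11.15
eef_pos: [426.0, -379.9, 20.8]
tool_rot: [3.14, -0.002, 0.171]
force: [-1.1, -0.7, 6.3]
width: 14.3
gripper_force: 60.3
```

Call:
{"fn": "carry_out", "kwargs": {
  "deltas": [0, 0, 0, 0, 0, -0.02, 1, 0, 0, 0, 0, 0, -0.03, 1, 0, 0, 0, 0, 0, -0.04, 1, 0, 0, 0, 0, 0, 0, 1]
}}

```text
clock: 11.65
eef_pos: [426.6, -380.5, 111.9]
tool_rot: [3.137, -0.003, 0.172]
force: [0.2, -0.5, -3.4]
width: 13.7
gripper_force: 59.2
```

```bash
python3 - <<'E'
from h import *
a=np.radians(13.2);R=np.array([[np.cos(a),-np.sin(a)],[np.sin(a),np.cos(a)]])
p=R@[4,-30.2]+[538,-185];print(p)
plan([(*p,107,13.2)],step=40)
E
```

```text
[ 548.79051189 -213.48867939]
at [ 426.6 -380.5  111.9] [179.7  -0.2   9.8] w 13.7
-> (np.float64(548.7905118888344), np.float64(-213.48867938632682), 107, 13.2) 6 rows
   0.0 -0.0 -0.6 0.0248 -0.0239 0.0008
   0.1 -0.0 -0.6 0.0251 -0.0237 0.0008
   0.0 -0.0 -0.5 0.0253 -0.0234 0.0008
   0.1 -0.1 -0.6 0.0255 -0.0232 0.0008
   0.0 -0.0 -0.5 0.0258 -0.0229 0.0009
   0.1 -0.1 -0.6 0.0259 -0.0228 0.0008
```

Call:
{"fn": "carry_out", "kwargs": {
  "deltas": [0, 0, -0.6, 0.025, -0.024, 0.001, 1, 0, 0, -0.6, 0.025, -0.0235, 0.001, 1, 0, 0, -0.5, 0.0255, -0.0235, 0.001, 1, 0, 0, -0.6, 0.0255, -0.023, 0.001, 1, 0, 0, -0.5, 0.026, -0.023, 0.001, 1, 0.2, -0.2, -0.6, 0.026, -0.023, 0, 1, 0, 0, 0, 0, 0, 0.03, 1, 0, 0, 0, 0, 0, 0, 1]
}}

```text
clock: 12.65
eef_pos: [545.6, -209.7, 71.4]
tool_rot: [-3.134, 0.009, 0.232]
force: [-0.6, -0.1, -2.3]
width: 14.0
gripper_force: 59.1
```

```bash
python3 - <<'E'
from h import *
print({k:np.round(ctrl.read_state()[k],3) for k in("eef_pos","tool_rot","width")})
s=ctrl.get_image("scene")[...,::-1]
cv2.imwrite("pics/s5.png",s)
cv2.imwrite("pics/a5.png",cv2.resize(s[235:325,300:390],(600,600),interpolation=2))
E
```

```text
{'eef_pos': array([ 545.602, -209.688,   71.384]), 'tool_rot': array([-3.134,  0.009,  0.232]), 'width': np.float64(14.012)}
```

View pics/a5.png

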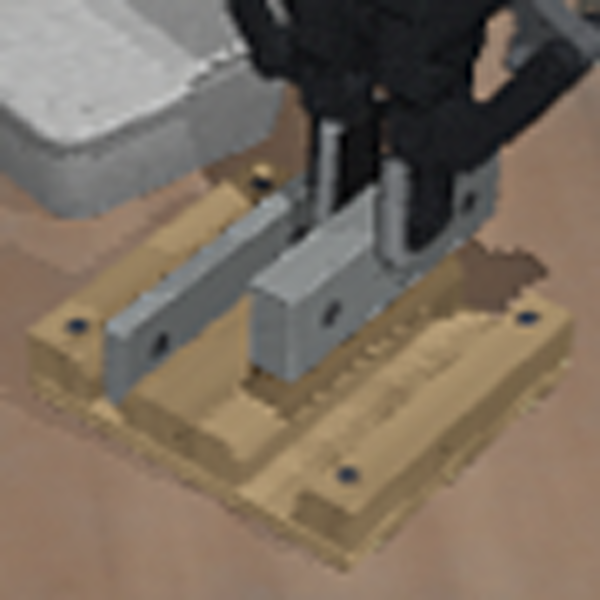

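```bash
python3 - <<'E'
from h import *
a=np.radians(13.2);R=np.array([[np.cos(a),-np.sin(a)],[np.sin(a),np.cos(a)]]);o=np.array([538,-185])
f=lambda pts,z:(cast("scene",np.array(pts)/(600/90)+[300,235],z)[:,:2]-o)@R
print("bar bottom",f([(250,365),(293,382)],50.6),"top",f([(252,288),(291,302)],80.6))
print("slot",f([(242,492),(295,525)],8))
print("thin bar front top",f([(106,328),(127,336)],38))
t=ctrl.read_state()["eef_pos"];print("tcp",(t[:2]-o)@R)
plan([(*(R@[4,-30.2]+o),71,13.2)])
E
```

```text
bar bottom [[-46.57121178 -19.63952659]
 [-44.51889127 -33.1976255 ]] top [[-48.45316504 -21.06400128]
 [-46.30559861 -32.85587679]]
slot [[-52.34569587 -22.35078611]
 [-53.2834298  -42.12468236]]
thin bar front top [[-49.14341736  30.91155959]
 [-47.95898495  23.99665815]]
tcp [  2.02754239 -27.3659833 ]
at [ 546.2 -211.2   72.8] [-179.7    0.4   13.2] w 13.8
-> (np.float64(548.7905118888344), np.float64(-213.48867938632682), 71, 13.2) 1 rows
   -0.3 0.4 0.0 0.002 0.0028 0.0018
```

Call:
{"fn": "carry_out", "kwargs": {
  "deltas": [-0.3, 0.4, 0, -0.001, 0.003, 0, 1, 0, 0, 0, 0, 0, 0.015, 1, 0, 0, 0, 0, 0, 0.01, 1, 0, 0, 0, 0, 0, 0.005, 1, 0, 0, 0, 0, 0, 0, 1]
}}

```text
clock: 13.32
eef_pos: [547.5, -214.8, 43.7]
tool_rot: [3.14, -0.003, 0.231]
force: [-0.4, -0.1, -2.4]
width: 14.0
gripper_force: 59.2
```

```bash
python3 - <<'E'
from h import *
a=np.radians(13.2);R=np.array([[np.cos(a),-np.sin(a)],[np.sin(a),np.cos(a)]]);o=np.array([538,-185])
s=ctrl.get_image("scene")[...,::-1]
s0=ctrl.read_state();print(s0["eef_pos"],s0["tool_rot"],(s0["eef_pos"][:2]-o)@R)
cv2.imwrite("pics/a6.png",cv2.resize(s[255:325,300:390],(765,595),interpolation=2))
E
```

```text
[ 547.73116013 -214.91926474   44.09542922] [ 3.13999841 -0.00322465  0.23077058] [  2.64196206 -31.35088382]
```

View pics/a6.png

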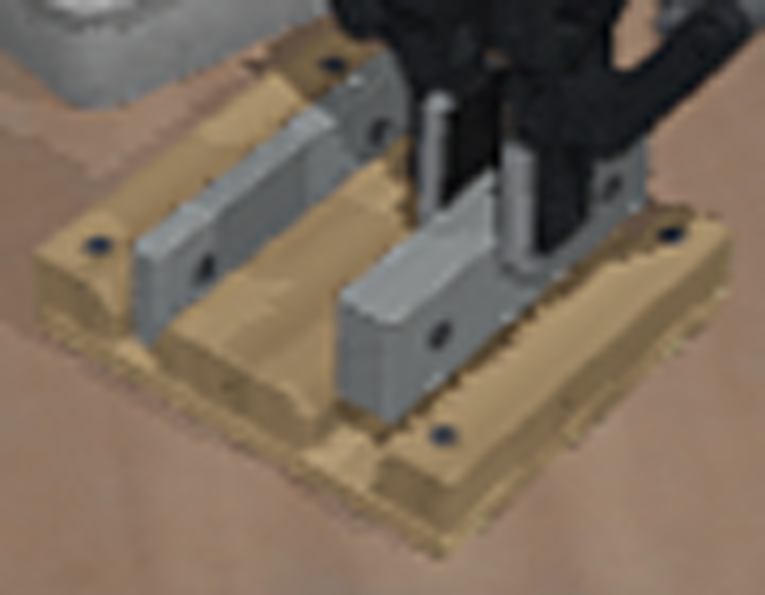

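The bar is now at the mouth of the wide slot, about 1.5 mm toward -y by pixels (363,412) against the slot middle (341,466). I'll correct that and lower it.

Call:
{"fn": "carry_out", "kwargs": {
  "deltas": [0, 0, 0, -0.002, -0.0015, 0, 1, 0, 0, 0, 0, 0, 0.005, 1, 0, 0, 0, 0, 0, 0.004, 1, 0, 0, 0, 0, 0, 0.003, 1, 0, 0, 0, 0, 0, 0, 1]
}}

```text
clock: 14.0
eef_pos: [545.3, -213.9, 31.9]
tool_rot: [3.14, -0.003, 0.231]
force: [0.9, -0.4, -3.8]
width: 14.3
gripper_force: 59.2
```

Call:
{"fn": "carry_out", "kwargs": {
  "deltas": [0, 0, 0, 0, 0, 0.002, 1, 0, 0, 0, 0, 0, 0.0015, 1, 0, 0, 0, 0, 0, 0.001, 1, 0, 0, 0, 0, 0, 0, 1]
}}

```text
clock: 14.5
eef_pos: [545.7, -214.0, 28.8]
tool_rot: [3.14, -0.004, 0.231]
force: [-1.4, 1.1, 6.1]
width: 14.1
gripper_force: 60.2
```

Call:
{"fn": "carry_out", "kwargs": {
  "deltas": [0, 0, 0, 0, 0, 0, 0.5, 0, 0, 0, 0, 0, 0, 0.3, 0, 0, 0, 0, 0, 0, 0.2, 0, 0, 0, 0, 0, 0, 0.2, 0, 0, 0, 0, 0, -0.02, 0.2, 0, 0, 0, 0, 0, -0.04, 0, 0, 0, 0, 0, 0, -0.04, -0.2, 0, 0, 0, 0, 0, 0, -0.2, 0, 0, 0, 0, 0, 0, -0.2]
}}

```text
clock: 15.62
eef_pos: [545.1, -213.4, 128.2]
tool_rot: [3.14, -0.004, 0.231]
force: [0.2, 0.3, -0.8]
width: 51.1
gripper_force: 0.0
```

```bash
python3 - <<'E'
from h import *
s=ctrl.get_image("scene")[...,::-1];cv2.imwrite("pics/s7.png",s)
# roller: top-face centre by dark ring, two views
print("roller top", cast("top",[(262/3+210,333/3+175)],18).round(1), "scene",cast("scene",[(64/3+235,155/3+205)],18).round(1))
# two-view triangulation of roller hole
plan([(448,3,120,0),(448,3,9,0)],step=45)
E
```

```text
roller top [[447.3   3.8  18. ]] scene [[448.8   0.9  18. ]]
at [ 544.8 -213.2  127.5] [180.   -0.2  13.2] w 51.3
-> (448, 3, 120, 0) 6 rows
   0.0 -0.0 2.2 -0.0075 -0.0388 0.0012
   0.0 -0.0 2.2 -0.0089 -0.0384 0.0012
   0.0 -0.0 2.2 -0.0104 -0.0381 0.0012
   0.0 -0.1 2.2 -0.0119 -0.0377 0.0012
   0.0 -0.0 2.2 -0.0133 -0.0372 0.0012
   0.0 -0.1 2.2 -0.0146 -0.0366 0.0012
-> (448, 3, 9, 0) 3 rows
   0.0 0.0 0.0 0.0 -0.0 0.037
   0.0 0.0 0.0 0.0 -0.0 0.037
   0.0 0.0 0.0 0.0 -0.0 0.037
```

```bash
python3 - <<'E'
from h import *
for z in(0,150,200,250,300): print(z,"top corners",cast("top",[(285,325),(110,230)],z)[:,:2].round(), "scene edge",cast("scene",[(214,97)],z)[0,:2].round())
print(cast("scene",[(213,265)],0))
print("R machine scene bottom", cast("scene",[(408,280)],0)[0].round(),"top", cast("top",[(390,200)],150)[0].round())
E
```

```text
0 top corners [[348.  37.]
 [596. 488.]] scene edge [848. 978.]
150 top corners [[361.  27.]
 [581. 428.]] scene edge [669. 588.]
200 top corners [[365.  24.]
 [576. 408.]] scene edge [609. 459.]
250 top corners [[370.  21.]
 [571. 388.]] scene edge [549. 329.]
300 top corners [[374.  18.]
 [566. 368.]] scene edge [490. 199.]
[[370.58835337  52.56172024   0.        ]]
R machine scene bottom [ 669. -235.    0.] top [ 647. -218.  150.]
```

View pics/s7.png

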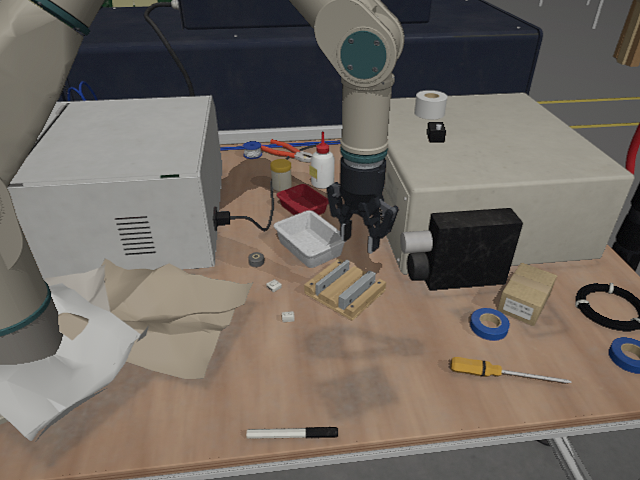

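Both bars stand in their slots (330,272) and (358,290), and the gripper is clear. The left cabinet's edge is about 90 mm from the roller, which leaves enough room.

Call:
{"fn": "carry_out", "kwargs": {
  "deltas": [0, 0, 2.2, -0.0075, -0.039, 0.001, -0.2, 0, 0, 2.2, -0.009, -0.0385, 0.001, -0.2, 0, 0, 2.2, -0.0105, -0.038, 0.001, -0.3, 0, 0, 2.2, -0.012, -0.0375, 0.001, -0.4, 0, 0, 2.2, -0.0135, -0.037, 0.001, -0.5, 0, 0, 2.2, -0.0145, -0.037, 0.001, -0.5, 0, 0, 0, 0, 0, 0.04, -0.5, 0, 0, 0, 0, 0, 0, -0.5, 0, 0, 0, 0, 0, 0, -0.5]
}}

```text
clock: 16.8
eef_pos: [448.3, 1.3, 81.5]
tool_rot: [3.14, -0.003, -0.002]
force: [0.0, -0.8, -0.2]
width: 64.1
gripper_force: 0.0
```

```bash
python3 - <<'E'
from h import *
plan([(448,2.5,6,0)],step=25)
E
```

```text
at [448.3   1.3  81.5] [ 1.799e+02 -2.000e-01 -1.000e-01] w 64.1
-> (448, 2.5, 6, 0) 4 rows
   0.0 -0.0 -0.0 -0.0001 -0.0003 0.0189
   0.0 -0.1 -0.0 -0.0002 -0.0003 0.0189
   0.0 -0.0 -0.0 -0.0001 -0.0003 0.0189
   0.1 -0.1 -0.1 -0.0001 -0.0004 0.0188
```

Call:
{"fn": "carry_out", "kwargs": {
  "deltas": [0.1, -0.1, 0, 0, -0.001, 0.025, -0.5, 0, 0, 0, 0, 0, 0.025, -0.5, 0, 0, 0, 0, 0, 0.015, -0.5, 0, 0, 0, 0, 0, 0.009, -0.5, 0, 0, 0, 0, 0, 0, -0.5, 0, 0, 0, 0, 0, 0, 1, 0, 0, 0, 0, 0, 0, 1, 0, 0, 0, 0, 0, 0, 1, 0, 0, 0, 0, 0, 0, 1, 0, 0, 0, 0, 0, 0, 1]
}}

```text
clock: 18.05
eef_pos: [449.0, 3.3, 8.3]
tool_rot: [-3.141, -0.004, 0.0]
force: [-1.2, -0.9, 8.0]
width: 31.0
gripper_force: 58.7
```

Call:
{"fn": "carry_out", "kwargs": {
  "deltas": [0, 0, 0, 0, 0, -0.02, 1, 0, 0, 0, 0, 0, -0.04, 1, 0, 0, 0, 0, 0, -0.04, 1, 0, 0, 0, 0, 0, -0.01, 1, 0, 0, 0, 0, 0, 0, 1]
}}

```text
clock: 18.68
eef_pos: [448.5, 4.0, 117.6]
tool_rot: [-3.14, -0.003, 0.001]
force: [-0.2, 0.3, -1.0]
width: 31.1
gripper_force: 59.5
```

```bash
python3 - <<'E'
from h import *
# tray centres from rims in scene crop and top
t=cv2.imread("pics/top0.png");hsv=cv2.cvtColor(t,cv2.COLOR_BGR2HSV)
pf=np.array([(204,122),(380,122),(380,249),(204,249)])/3+[210,175];print("foam rim",cast("top",pf,45)[:,:2].round(),cast("top",pf,45)[:,:2].mean(0).round(1))
pr=np.array([(50,37),(190,37),(190,143),(50,143)])/3+[210,175];print("red rim",cast("top",pr,32)[:,:2].mean(0).round(1))
ps=np.array([(118,62),(215,17),(336,103),(232,160)])/3+[235,205];print("foam scene",cast("scene",ps,45)[:,:2].round(),cast("scene",ps,45)[:,:2].mean(0).round(1))
plan([(567,-24,120,0)],step=40)
E
```

```text
foam rim [[625.  51.]
 [624. -97.]
 [517. -96.]
 [518.  51.]] [570.7 -23. ]
red rim [654.3 122.9]
foam scene [[ 523.   43.]
 [ 617.   50.]
 [ 619.  -95.]
 [ 520. -104.]] [569.7 -26.6]
at [448.5   4.  117.6] [-1.799e+02 -2.000e-01  1.000e-01] w 31.1
-> (567, -24, 120, 0) 4 rows
   -0.0 -0.0 0.0 0.0296 0.007 -0.0005
   -0.0 -0.1 0.0 0.0296 0.0071 -0.0005
   -0.0 -0.0 0.0 0.0296 0.007 -0.0006
   -0.1 -0.1 0.1 0.0297 0.0071 -0.0006
```

Call:
{"fn": "carry_out", "kwargs": {
  "deltas": [0, 0, 0, 0.03, 0.007, 0, 1, 0, 0, 0, 0.03, 0.007, 0, 1, 0, 0, 0, 0.03, 0.007, 0, 1, 0, -0.2, 0, 0.031, 0.007, 0, 1, 0, 0, 0, 0, 0, 0.03, 1, 0, 0, 0, 0, 0, 0.03, 1, 0, 0, 0, 0, 0, 0.02, 1, 0, 0, 0, 0, 0, 0.01, 1, 0, 0, 0, 0, 0, 0.008, 1, 0, 0, 0, 0, 0, 0, 1, 0, 0, 0, 0, 0, 0, 1]
}}

```text
clock: 20.05
eef_pos: [569.6, -24.5, 20.1]
tool_rot: [-3.141, 0.0, 0.0]
force: [-0.2, -0.1, -0.3]
width: 30.7
gripper_force: 59.5
```

Call:
{"fn": "carry_out", "kwargs": {
  "deltas": [0, 0, 0, 0, 0, 0.003, 1, 0, 0, 0, 0, 0, 0.002, 1, 0, 0, 0, 0, 0, 0.001, 1, 0, 0, 0, 0, 0, 0, 1]
}}

```text
clock: 20.55
eef_pos: [569.2, -24.3, 14.3]
tool_rot: [-3.14, 0.001, 0.001]
force: [-1.9, 0.9, 6.8]
width: 31.2
gripper_force: 60.5
```

Call:
{"fn": "carry_out", "kwargs": {
  "deltas": [0, 0, 0, 0, 0, 0, 0, 0, 0, 0, 0, 0, 0, -0.2, 0, 0, 0, 0, 0, 0, -0.2, 0, 0, 0, 0, 0, 0, -0.2, 0, 0, 0, 0, 0, -0.02, -0.2, 0, 0, 0, 0, 0, -0.04, -0.1, 0, 0, 0, 0, 0, -0.04, 0, 0, 0, 0, 0, 0, 0, 0, 0, 0, 0, 0, 0, 0, 0]
}}

```text
clock: 21.68
eef_pos: [569.0, -24.1, 113.8]
tool_rot: [-3.14, 0.001, 0.001]
force: [-0.1, -0.6, -0.1]
width: 42.6
gripper_force: 0.0
```

```bash
python3 - <<'E'
from h import *
s=ctrl.get_image("scene")[...,::-1];cv2.imwrite("pics/s8.png",s)
plan([(435,-88.5,80,0)],step=40)
E
```

```text
at [568.7 -24.  113.2] [-1.799e+02  1.000e-01  0.000e+00] w 43.0
-> (435, -88.5, 80, 0) 4 rows
   -0.0 0.0 0.0 -0.0334 0.0161 0.0084
   -0.0 0.0 0.0 -0.0334 0.0161 0.0083
   -0.0 0.1 0.0 -0.0334 0.0161 0.0084
   -0.1 0.0 0.0 -0.0334 0.0161 0.0083
```

Call:
{"fn": "carry_out", "kwargs": {
  "deltas": [0, 0, 0, -0.0335, 0.016, 0.008, 0, 0, 0, 0, -0.0335, 0.016, 0.008, 0, 0, 0, 0, -0.0335, 0.016, 0.008, 0, 0, 0, 0, -0.0335, 0.016, 0.009, 0, 0, 0, 0, 0, 0, 0.02, 0, 0, 0, 0, 0, 0, 0, 0, 0, 0, 0, 0, 0, 0, 0]
}}

```text
clock: 22.6
eef_pos: [435.4, -88.5, 60.5]
tool_rot: [-3.141, 0.002, 0.001]
force: [0.2, 0.4, -0.1]
width: 43.1
gripper_force: 0.0
```

```bash
python3 - <<'E'
from h import *
s=ctrl.get_image("scene")[...,::-1]
a=cv2.resize(s[230:330,240:320],(480,600),interpolation=2);b=cv2.resize(cv2.imread("pics/s8.png")[205:275,270:350],(320,280),interpolation=2)
c=np.zeros((600,800,3),np.uint8);c[:,:480]=a;c[:280,480:]=b;cv2.imwrite("pics/a8.png",c)
plan([(435,-88.5,4,0)],step=40)
E
```

```text
at [435.7 -88.5  60.7] [-1.8e+02  1.0e-01  1.0e-01] w 42.7
-> (435, -88.5, 4, 0) 2 rows
   -0.0 0.0 0.0 -0.0003 0.0 0.0284
   -0.0 0.1 0.1 -0.0003 0.0001 0.0283
```

View pics/a8.png

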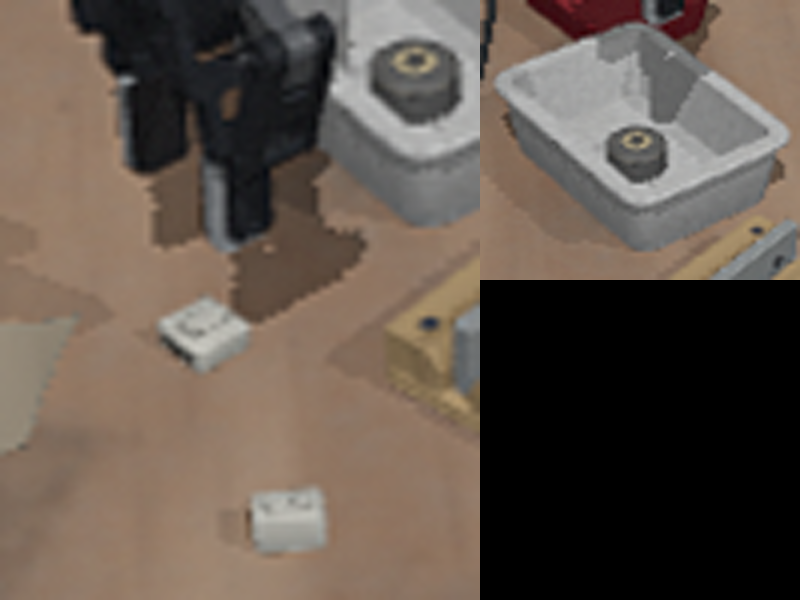

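The roller stands flat in the foam tray (inset at (637,150)), and the gripper is above the flat connector. I'll refine both connector positions from this view.

```bash
python3 - <<'E'
from h import *
f=lambda pts,z:cast("scene",np.array(pts)/6+[240,230],z)[:,:2]
p=f([(160,325),(207,298),(250,328),(203,352)],10);print(p.round(1),p.mean(0))
p=f([(251,496),(322,490),(325,514),(255,522)],14);print(p.round(1),p.mean(0))
print((proj("scene",[[435.7,-67,60.7],[435.7,-110,60.7]])-[240,230])*6)
for c,k in(((333,291),'flat'),((369,302),'tall')):
    t=cv2.imread("pics/top0.png").astype(float).min(2)[c[1]-9:c[1]+10,c[0]-9:c[0]+10];w=np.clip(t-115,0,None);y,x=np.mgrid[-9:10,-9:10]
    u=((w*x).sum()/w.sum()+c[0],(w*y).sum()/w.sum()+c[1]);print(k,u,cast("top",[u],10))
E
```

```text
[[ 423.4  -80.3]
 [ 443.5  -78. ]
 [ 446.6  -99.7]
 [ 427.5 -100.5]] [435.24089898 -89.60278428]
[[ 400.6 -170.5]
 [ 419.7 -181.6]
 [ 414.4 -190.9]
 [ 395.3 -180.7]] [ 407.48400558 -180.90483815]
[[160.67670068 172.43952127]
 [232.02297271 238.18426306]]
flat (np.float64(333.3578163771712), np.float64(291.1210918114144)) [[433.23506338 -88.12475776  10.        ]]
tall (np.float64(369.56150234741784), np.float64(301.9906103286385)) [[ 404.62995308 -180.6530216    10.        ]]
```

Call:
{"fn": "carry_out", "kwargs": {
  "deltas": [0, 0, 0, 0, 0, 0.025, 0, 0, 0, 0, 0, 0, 0.02, 0, 0, 0, 0, 0, 0, 0.009, 0, 0, 0, 0, 0, 0, 0.001, 0, 0, 0, 0, 0, 0, 0, 1, 0, 0, 0, 0, 0, 0, 1, 0, 0, 0, 0, 0, 0, 1, 0, 0, 0, 0, 0, 0, 1]
}}

```text
clock: 23.65
eef_pos: [435.5, -88.6, 6.4]
tool_rot: [-3.141, 0.0, 0.0]
force: [-1.3, 0.0, 6.2]
width: 19.4
gripper_force: 58.8
```

Call:
{"fn": "carry_out", "kwargs": {
  "deltas": [0, 0, 0, 0, 0, -0.02, 1, 0, 0, 0, 0, 0, -0.04, 1, 0, 0, 0, 0, 0, -0.05, 1, 0, 0, 0, 0, 0, -0.03, 1, 0, 0, 0, 0, 0, 0, 1]
}}

```text
clock: 24.28
eef_pos: [436.8, -88.6, 147.5]
tool_rot: [-3.141, -0.003, 0.001]
force: [-0.6, 0.1, -0.2]
width: 19.3
gripper_force: 58.7
```

```bash
python3 - <<'E'
from h import *
print(ctrl.read_state()["qpos"].round(2))
plan([(560,60,150,45),(654,104,150,90)],step=45)
E
```

```text
[-0.37  0.6   0.75  2.17 -0.71  0.63 -0.67]
at [436.8 -88.6 147.5] [-1.8e+02 -2.0e-01  1.0e-01] w 19.3
-> (560, 60, 150, 45) 5 rows
   0.0 -0.0 -9.0 0.0247 -0.0297 -0.0004
   0.0 -0.0 -9.0 0.029 -0.0254 -0.0004
   0.0 -0.1 -9.0 0.0327 -0.0206 -0.0004
   0.0 -0.0 -9.0 0.0355 -0.0153 -0.0005
   0.1 -0.1 -8.9 0.0374 -0.0095 -0.0004
-> (654, 104, 150, 90) 6 rows
   -0.0 0.0 -7.5 0.0163 0.0059 -0.0
   -0.0 0.0 -7.5 0.0153 0.008 -0.0
   -0.0 0.0 -7.5 0.0142 0.0099 -0.0
   -0.0 0.0 -7.5 0.0128 0.0117 -0.0
   -0.0 0.0 -7.5 0.0111 0.0132 -0.0001
   -0.0 0.0 -7.5 0.0094 0.0145 -0.0
```

Call:
{"fn": "carry_out", "kwargs": {
  "deltas": [0, 0, -9, 0.025, -0.03, 0, 1, 0, 0, -9, 0.029, -0.0255, 0, 1, 0, 0, -9, 0.0325, -0.0205, 0, 1, 0, 0, -9, 0.0355, -0.0155, 0, 1, 0, 0, -9, 0.0375, -0.0095, 0, 1, 0, 0, -7.5, 0.0165, 0.006, 0, 1, 0, 0, -7.5, 0.0155, 0.008, 0, 1, 0, 0, -7.5, 0.014, 0.01, 0, 1, 0, 0, -7.5, 0.013, 0.0115, 0, 1, 0, 0, -7.5, 0.011, 0.013, 0, 1, 0, 0, -7.5, 0.0095, 0.0145, 0, 1, 0, 0, 0, 0, 0, 0, 1]
}}

```text
clock: 25.78
eef_pos: [652.7, 105.5, 144.0]
tool_rot: [-3.139, -0.002, 1.571]
force: [-0.0, -0.3, -0.1]
width: 19.1
gripper_force: 58.7
```

```bash
python3 - <<'E'
from h import *
plan([(654,107,60,90)],step=45)
E
```

```text
at [652.7 105.5 144. ] [-1.798e+02 -1.000e-01  9.000e+01] w 19.1
-> (654, 107, 60, 90) 2 rows
   -0.1 -0.1 -0.0 0.0006 0.0008 0.042
   -0.1 -0.0 -0.0 0.0008 0.0007 0.042
```

Call:
{"fn": "carry_out", "kwargs": {
  "deltas": [0, 0, 0, 0.001, 0.001, 0.04, 1, 0, 0, 0, 0, 0, 0.04, 1, 0, 0, 0, 0, 0, 0.03, 1, 0, 0, 0, 0, 0, 0.014, 1, 0, 0, 0, 0, 0, 0.005, 1, 0, 0, 0, 0, 0, 0, 1, 0, 0, 0, 0, 0, 0, 1]
}}

```text
clock: 26.65
eef_pos: [654.5, 106.0, 17.7]
tool_rot: [3.141, -0.001, 1.571]
force: [0.1, 0.2, 0.2]
width: 19.5
gripper_force: 58.7
```

Call:
{"fn": "carry_out", "kwargs": {
  "deltas": [0, 0, 0, 0, 0, 0.004, 1, 0, 0, 0, 0, 0, 0.003, 1, 0, 0, 0, 0, 0, 0.002, 1, 0, 0, 0, 0, 0, 0.0005, 1, 0, 0, 0, 0, 0, 0, 1]
}}

```text
clock: 27.28
eef_pos: [653.6, 106.0, 8.9]
tool_rot: [-3.14, -0.002, 1.571]
force: [-4.8, 0.3, 13.8]
width: 19.7
gripper_force: 60.6
```

Call:
{"fn": "carry_out", "kwargs": {
  "deltas": [0, 0, 0, 0, 0, -0.0005, 0.45, 0, 0, 0, 0, 0, 0, 0.35, 0, 0, 0, 0, 0, 0, 0.3, 0, 0, 0, 0, 0, 0, 0.3, 0, 0, 0, 0, 0, -0.02, 0.3, 0, 0, 0, 0, 0, -0.04, 0.3, 0, 0, 0, 0, 0, -0.05, 0.3, 0, 0, 0, 0, 0, -0.03, 0, 0, 0, 0, 0, 0, 0, 0]
}}

```text
clock: 28.4
eef_pos: [656.2, 105.8, 152.0]
tool_rot: [3.136, -0.002, 1.571]
force: [0.0, -0.2, -0.2]
width: 42.6
gripper_force: 0.0
```

```bash
python3 - <<'E'
from h import *
cv2.imwrite("pics/s9.png",ctrl.get_image("scene")[...,::-1])
plan([(520,0,140,40),(406,-180.8,100,-28.5)],step=45,turn=9.5)
E
```

```text
at [654.7 105.9 149.8] [ 1.799e+02 -1.000e-01  9.000e+01] w 42.6
-> (520, 0, 140, 40) 6 rows
   0.0 -0.0 8.3 -0.0176 -0.0225 0.0016
   0.0 -0.0 8.3 -0.0207 -0.0197 0.0016
   0.0 -0.0 8.4 -0.0233 -0.0165 0.0015
   0.0 -0.0 8.3 -0.0255 -0.0129 0.0016
   0.0 -0.1 8.4 -0.0271 -0.009 0.0015
   0.0 -0.1 8.3 -0.0281 -0.005 0.0016
-> (406, -180.8, 100, -28.5) 8 rows
   0.0 0.0 8.6 -0.0254 0.0081 0.005
   0.0 0.0 8.6 -0.0239 0.0119 0.005
   0.0 0.0 8.6 -0.0219 0.0153 0.005
   0.0 0.0 8.5 -0.0194 0.0184 0.005
   0.0 0.0 8.6 -0.0164 0.0211 0.005
   0.0 -0.0 8.5 -0.0131 0.0233 0.0051
   0.0 -0.0 8.6 -0.0096 0.025 0.005
   0.1 -0.0 8.5 -0.0057 0.0261 0.0051
```

Call:
{"fn": "carry_out", "kwargs": {
  "deltas": [0, 0, 8.3, -0.0175, -0.0225, 0.0015, 0, 0, 0, 8.3, -0.0205, -0.0195, 0.0015, 0, 0, 0, 8.3, -0.0235, -0.0165, 0.0015, 0, 0, 0, 8.4, -0.0255, -0.013, 0.0015, 0, 0, 0, 8.4, -0.027, -0.009, 0.0015, 0, 0, 0, 8.3, -0.028, -0.005, 0.0015, 0]
}}

```text
clock: 29.2
eef_pos: [517.6, -0.3, 137.8]
tool_rot: [-3.139, 0.002, 0.694]
force: [0.9, -0.6, 0.1]
width: 42.9
gripper_force: 0.0
```

Call:
{"fn": "carry_out", "kwargs": {
  "deltas": [0, 0, 8.6, -0.0255, 0.008, 0.005, 0, 0, 0, 8.6, -0.024, 0.012, 0.005, 0, 0, 0, 8.6, -0.022, 0.0155, 0.005, 0, 0, 0, 8.5, -0.0195, 0.0185, 0.005, 0, 0, 0, 8.6, -0.0165, 0.021, 0.005, 0, 0, 0, 8.5, -0.013, 0.0235, 0.005, 0, 0, 0, 8.6, -0.0095, 0.025, 0.005, 0, 0, 0, 8.5, -0.0055, 0.026, 0.005, 0, 0, 0, 0, 0, 0, 0.02, 0, 0, 0, 0, 0, 0, 0, 0, 0, 0, 0, 0, 0, 0, 0]
}}

```text
clock: 30.58
eef_pos: [405.1, -181.0, 78.6]
tool_rot: [-3.142, 0.002, -0.497]
force: [-0.2, 0.4, 0.1]
width: 42.6
gripper_force: 0.0
```

```bash
python3 - <<'E'
from h import *
print(ctrl.read_state()["qpos"].round(2))
s=ctrl.get_image("scene")[...,::-1]
a=cv2.resize(s[250:350,240:320],(480,600),interpolation=2);b=cv2.resize(cv2.imread("pics/s9.png")[175:225,270:334],(320,250),interpolation=2)
c=np.zeros((600,800,3),np.uint8);c[:,:480]=a;c[:250,480:]=b;cv2.imwrite("pics/a9.png",c)
plan([(406,-180.8,6,-28.5)],step=40)
E
```

```text
[-0.09  0.74  0.69  2.22 -0.99  0.53 -0.7 ]
at [ 405.4 -181.    78.8] [-1.80e+02  1.00e-01 -2.84e+01] w 42.8
-> (406, -180.8, 6, -28.5) 2 rows
   -0.0 0.0 0.0 0.0003 -0.0002 0.0364
   -0.0 0.1 0.1 0.0003 -0.0003 0.0364
```

View pics/a9.png

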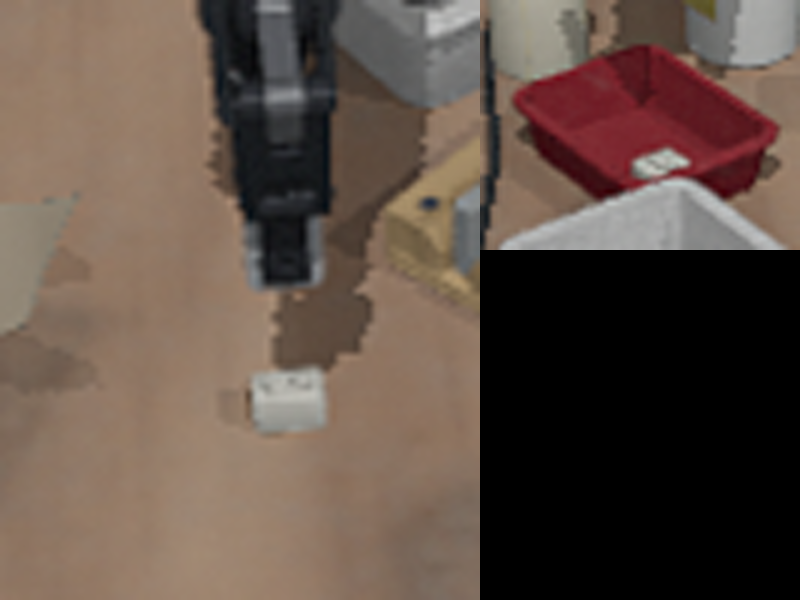

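The flat connector sits in the red tray (inset (660,163)), and the gripper is lined up above the tall connector at (288,400).

Call:
{"fn": "carry_out", "kwargs": {
  "deltas": [0, 0, 0, 0.001, 0, 0.035, 0, 0, 0, 0, 0, 0, 0.025, 0, 0, 0, 0, 0, 0, 0.011, 0, 0, 0, 0, 0, 0, 0.001, 0, 0, 0, 0, 0, 0, 0, 0, 0, 0, 0, 0, 0, 0, 1, 0, 0, 0, 0, 0, 0, 1, 0, 0, 0, 0, 0, 0, 1, 0, 0, 0, 0, 0, 0, 1]
}}

```text
clock: 31.75
eef_pos: [406.3, -181.6, 7.2]
tool_rot: [-3.141, 0.001, -0.497]
force: [-0.5, 0.0, 6.7]
width: 10.7
gripper_force: 58.7
```

Call:
{"fn": "carry_out", "kwargs": {
  "deltas": [0, 0, 0, 0, 0, -0.02, 1, 0, 0, 0, 0, 0, -0.04, 1, 0, 0, 0, 0, 0, -0.05, 1, 0, 0, 0, 0, 0, -0.04, 1, 0, 0, 0, 0, 0, 0, 1, 0, 0, 0, 0, 0, 0, 1]
}}

```text
clock: 32.5
eef_pos: [406.1, -181.0, 156.4]
tool_rot: [-3.141, 0.002, -0.496]
force: [0.4, -1.1, -0.5]
width: 11.0
gripper_force: 58.9
```

```bash
python3 - <<'E'
from h import *
plan([(530,0,155,40),(654,140,155,90)],step=45,turn=9.5)
E
```

```text
at [ 406.1 -181.   156.4] [-1.80e+02  1.00e-01 -2.84e+01] w 11.0
-> (530, 0, 155, 40) 8 rows
   -0.0 0.0 -8.6 0.0029 -0.0273 0.0002
   -0.0 0.0 -8.5 0.0069 -0.0265 0.0002
   -0.0 0.0 -8.6 0.0107 -0.0252 0.0002
   -0.0 0.0 -8.5 0.0144 -0.0233 0.0002
   -0.0 0.0 -8.6 0.0177 -0.021 0.0002
   -0.0 0.0 -8.5 0.0206 -0.0181 0.0002
   -0.1 0.0 -8.6 0.0231 -0.0148 0.0001
   -0.0 0.0 -8.5 0.025 -0.0112 0.0001
-> (654, 140, 155, 90) 6 rows
   -0.0 0.0 -8.3 0.0308 -0.0046 -0.0
   -0.0 0.0 -8.3 0.0312 -0.0001 -0.0
   -0.0 0.0 -8.4 0.0309 0.0044 -0.0
   -0.0 0.0 -8.3 0.0299 0.0088 -0.0
   -0.0 0.0 -8.4 0.0283 0.0131 -0.0
   -0.0 0.0 -8.3 0.0261 0.0171 -0.0001
```

Call:
{"fn": "carry_out", "kwargs": {
  "deltas": [0, 0, -8.6, 0.003, -0.0275, 0, 1, 0, 0, -8.5, 0.007, -0.0265, 0, 1, 0, 0, -8.6, 0.0105, -0.025, 0, 1, 0, 0, -8.5, 0.0145, -0.0235, 0, 1, 0, 0, -8.6, 0.0175, -0.021, 0, 1, 0, 0, -8.5, 0.0205, -0.018, 0, 1, 0, 0, -8.6, 0.023, -0.015, 0, 1, 0, 0, -8.5, 0.025, -0.011, 0, 1]
}}

```text
clock: 33.5
eef_pos: [529.4, -0.1, 155.0]
tool_rot: [-3.138, 0.003, 0.701]
force: [0.8, -0.6, 0.5]
width: 10.9
gripper_force: 58.8
```

Call:
{"fn": "carry_out", "kwargs": {
  "deltas": [0, 0, -8.3, 0.031, -0.0045, 0, 1, 0, 0, -8.3, 0.031, 0, 0, 1, 0, 0, -8.4, 0.031, 0.0045, 0, 1, 0, 0, -8.3, 0.03, 0.009, 0, 1, 0, 0, -8.4, 0.0285, 0.013, 0, 1, 0, 0, -8.3, 0.026, 0.017, 0, 1, 0, 0, 0, 0, 0, 0, 1, 0, 0, 0, 0, 0, 0, 1]
}}

```text
clock: 34.5
eef_pos: [653.3, 137.8, 154.9]
tool_rot: [-3.137, 0.0, 1.567]
force: [-0.4, 0.8, -0.0]
width: 11.1
gripper_force: 58.8
```

```bash
python3 - <<'E'
from h import *
plan([(654,140.5,30,90)],step=150)
E
```

```text
at [653.3 137.8 154.9] [-179.7    0.    89.8] w 11.1
-> (654, 140.5, 30, 90) 1 rows
   -0.3 0.0 -0.2 0.0027 0.0013 0.1249
```

Call:
{"fn": "carry_out", "kwargs": {
  "deltas": [-0.2, 0, -0.2, 0.003, 0.001, 0.04, 1, 0, 0, 0, 0, 0, 0.045, 1, 0, 0, 0, 0, 0, 0.03, 1, 0, 0, 0, 0, 0, 0.015, 1, 0, 0, 0, 0, 0, 0.008, 1, 0, 0, 0, 0, 0, 0, 1, 0, 0, 0, 0, 0, 0, 1]
}}

```text
clock: 35.38
eef_pos: [656.7, 142.2, 19.7]
tool_rot: [3.138, -0.001, 1.573]
force: [-0.1, 0.2, 0.3]
width: 10.9
gripper_force: 58.8
```

Call:
{"fn": "carry_out", "kwargs": {
  "deltas": [0.1, 0, 0, 0, 0, 0.005, 1, 0, 0, 0, 0, 0, 0.003, 1, 0, 0, 0, 0, 0, 0.0015, 1, 0, 0, 0, 0, 0, 0.0005, 1, 0, 0, 0, 0, 0, 0, 1]
}}

```text
clock: 36.0
eef_pos: [655.7, 142.3, 9.7]
tool_rot: [3.141, -0.001, 1.573]
force: [-2.7, -0.5, 8.4]
width: 10.9
gripper_force: 59.9
```

Call:
{"fn": "carry_out", "kwargs": {
  "deltas": [0, 0, 0, 0, 0, 0, 0.55, 0, 0, 0, 0, 0, 0, 0.45, 0, 0, 0, 0, 0, 0, 0.4, 0, 0, 0, 0, 0, 0, 0.4, 0, 0, 0, 0, 0, -0.02, 0.4, 0, 0, 0, 0, 0, -0.04, 0.4, 0, 0, 0, 0, 0, -0.05, 0.4, 0, 0, 0, 0, 0, -0.05, 0.4, 0, 0, 0, 0, 0, -0.04, 0.4]
}}

```text
clock: 37.12
eef_pos: [656.4, 142.0, 212.5]
tool_rot: [3.138, -0.002, 1.573]
force: [0.7, 0.8, 0.0]
width: 25.5
gripper_force: 0.0
```

Call:
{"fn": "carry_out", "kwargs": {
  "deltas": [0, 0, 0, 0, -0.04, -0.02, 0.4, 0, 0, 0, 0, -0.05, -0.02, 0.4, 0, 0, 0, 0, -0.05, -0.02, 0.4, 0, 0, 0, 0, -0.05, 0, 0.4, 0, 0, 0, 0, 0, 0, 0.4, 0, 0, 0, 0, 0, 0, 0.4]
}}

```text
clock: 37.88
eef_pos: [466.7, 141.7, 269.8]
tool_rot: [3.138, -0.002, 1.573]
force: [-0.9, -0.2, 0.4]
width: 25.7
gripper_force: 0.0
```

```bash
python3 - <<'E'
from h import *
print(ctrl.read_state()["eef_pos"])
s=ctrl.get_image("scene")[...,::-1];t=ctrl.get_image("top")[...,::-1]
a=cv2.resize(s[130:330,230:400],(510,600),interpolation=2);b=cv2.resize(t[170:290,190:410],(290,158),interpolation=2)
d=cv2.resize(s[180:225,270:335],(290,200),interpolation=2);e=cv2.resize(t[180:230,220:280],(288,240),interpolation=2)
c=np.zeros((600,800,3),np.uint8);c[:,:510]=a;c[:158,510:]=b;c[158:358,510:]=d;c[360:600,510:798]=e;cv2.imwrite("pics/end.png",c)
E
```

```text
[466.72086656 141.73398237 269.76373781]
```

View pics/end.png

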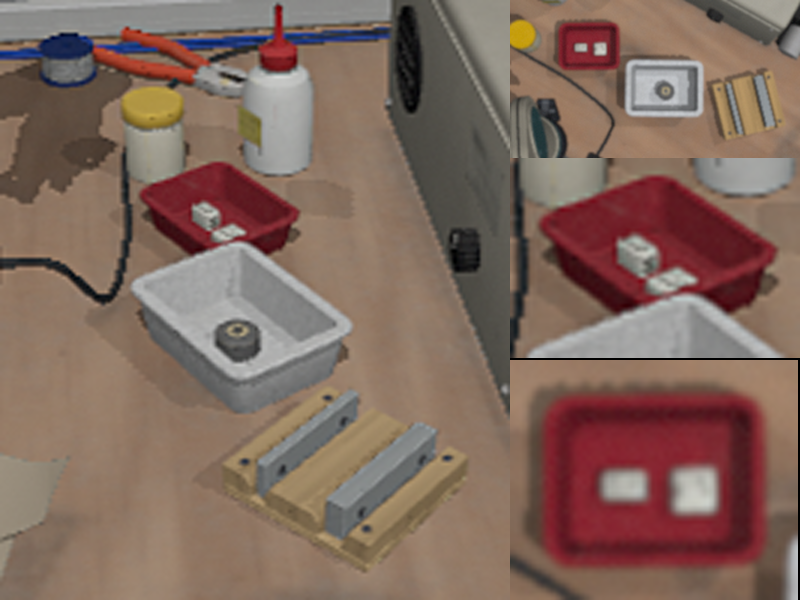

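The final view shows both bars on edge in their slots, the roller flat in the foam tray, the connectors side by side in the red tray, and the jar and bottle untouched. Before handing in I'll check how well the bars are centred along the slots.

```bash
python3 - <<'E'
from h import *
t=ctrl.get_image("top")[...,::-1].astype(int)
m=(t[...,0]>=t[...,2]-5)&(t.max(2)>60);m[:, :335]=0;m[:,402:]=0;m[:222]=0;m[280:]=0
a=np.radians(13.2);R=np.array([[np.cos(a),-np.sin(a)],[np.sin(a),np.cos(a)]])
k,l,st,_=cv2.connectedComponentsWithStats(m.astype(np.uint8))
for i in range(1,k):
    if st[i,4]>40:
        r=rectm("top",l==i,38);print(st[i,4],r,(r[0]-[538,-185])@R)
E
```

```text
278 (array([ 546.3, -212. ], dtype=float32), array([97.6, 17.9], dtype=float32), 13.0) [  1.91521952 -28.18193981]
151 (array([ 531.4, -154.4], dtype=float32), array([94.4,  9.9], dtype=float32), 13.2) [ 0.56194103 31.29863054]
```

Both bars are within about 2 mm of mid-slot, so I'm handing in.

```bash
python3 -c "
from cell import ctrl
print(ctrl.finish_job())"
```

```text
the job is handed in; nothing more can be done
None
```

The job is handed in: both bars are home in their slots, the roller is flat in the foam tray, both connectors are side by side in the red tray, and the jar and bottle were not touched.

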